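Slide the last rusk pack into the row

TASK

The last wrapped pack of rusks was left askew on the front part of the bakery tray. Push it along the tray with your fingers, never picking it up or tipping it, into the gap between the two packs of the back row, until it sits squarely against the tray's back lip in line with them. Push gently, as rusks crush easily, leave the two row packs where they stand, do not disturb the jar and the brush, and draw your hand clear.

Things in the scene. Friction and masses are not known exactly. Their poses are not given: they have to be found in the camera images.
- tray: dark steel bakery tray, fixed on the bench, 400 mm deep (its x) by 600 wide (its y), floor 3 mm thick, lip 22 mm high (26 with its rim wire), 5 thick, at the back and both sides; front edge open. Origin at the centre of its underside, on the bench; x points to the back lip (away from the robot, turned up to 0.12 rad), y to the left, z up
- back_lip (a point): midpoint of the back lip's inner face, on the tray's floor (195 mm along the tray's x from its origin); same axes as the tray
- pack: the stray pack: six rusk slices shrink-wrapped in clear film, a rigid block 100 mm deep (its x), 135 wide (y), 72 high, about 0.3 kg, loose on the front of the tray, turned up to 0.4 rad from the tray's axes; slides at a few newtons. Origin at the centre of its underside, z up. Fully home: origin 50 mm in front of the lip's inner face, x along the tray's x
- left_pack: the same kind of pack, 100 x 135 x 72 mm, loose, standing square in the back row, about 1 mm off the back lip, on the left (+y) of the gap. Origin and axes as for the stray pack, same direction as the tray's
- right_pack: the same kind of pack on the right (-y) of the gap, 296 to 306 mm from the left one centre to centre along the row, so that the gap is 161 to 171 mm wide for the 135 mm pack. Origin and axes as for the stray pack
- jar: whitish translucent jar with a blue lid, 66 mm across, 88 mm high, loose, on the bench beside the tray, at either side. Origin at the centre of its underside
- brush: wooden bench brush with dark bristles, 265 mm long, 42 mm wide, 45 mm high, loose, lying roughly along x on the bench beside the tray, on the side away from the jar. Origin on the bench under the brush, 120 mm from the bristle end (its +x) and 145 mm from the handle end
Things that resemble listed ones, but are neither listed nor needed, are in the scene too. Leave any pink or turquoise look-alike of the right_pack alone. Leave any green or turquoise look-alike of the left_pack alone.

How it is judged (in metres and radians):
At the end, for the whole second after the job is handed in: the stray pack lies flat and at rest in the gap between the row packs, against the back lip (centre within 7 mm of fully home), square to the tray within 4 degrees; the row packs moved less than 12 mm and turned less than 0.1 rad; jar and brush moved less than 15 mm (x of pack in the frame of back_lip between -0.057 and -0.045 m and z of pack in the frame of back_lip below 0.004 m and angle between the x axis of pack and the x axis of tray, either way round below 0.07 rad and y of pack in the frame of left_pack below -0.12 m and y of pack in the frame of right_pack above 0.12 m and angle between pack's own z axis and vertical below 0.05 rad and distance of each of left_pack, right_pack from where it was at the start of the episode below 0.012 m and angle between the x axis of each of left_pack, right_pack and the x axis of tray, either way round below 0.1 rad and linear speed of pack below 0.01 m/s and distance of each of jar, brush from where it was at the start of the episode below 0.015 m); the robot touches nothing.
It fails at once if the stray pack was lifted or tipped (raised 8 mm or tilted 0.2 rad) (z of pack in the frame of back_lip above 0.008 m or angle between pack's own z axis and vertical above 0.2 rad).
It fails at once if the stray pack was pushed with more than 40 N (contact force between the arm and pack above 40 N).
It fails at once if a pack of the row was displaced by more than 15 mm (distance of any of left_pack, right_pack from where it was at the start of the episode above 0.015 m).
It fails at once if the jar or the brush was displaced by more than 15 mm (distance of any of jar, brush from where it was at the start of the episode above 0.015 m).
It also fails if it takes over 64 s, if anything falls off the work surface, if the arm or the gripper's body presses on something with over 40 N, if the wrist force passes 120 N, or if a joint passes its speed limit or range.

ROBOT

A 6-joint arm with a two-finger parallel gripper is mounted at the origin on the work surface. World frame = base frame: x ahead of the robot, y to its left, z up, the work surface at z = 0. Lengths are in m, angles in degrees, forces in N, time in s.
With the tool pointing down it reaches from about 0.4 to 0.825 m from the base axis. Payload 7 kg.
Tool frame: the origin (TCP) lies at the very end of the fingers, on their centre line; the grasp point (between the pads) lies 19 mm behind it (ctrl.grip_depth is the distance from the TCP to the grasp point, in m); z points along the fingers, y is the line along which they close (so a half turn about z gives the same grasp; the last joint's range is limited). The gripper opens to 88 mm and grips with 3 to 60 N. Pads are 19 mm wide; open, the fingers measure 130 mm over their backs; the gripper's body (78 mm by 193 mm) begins 47 mm behind the grasp point.
Start: joints at [-56.087, 20.546, 0.682, 0, -70.136, -16.507], TCP at [0.202, -0.644, 0.227] pointing down, gripper open.
Joint ranges: [-176.03, 176.03], [-82.01, 121.73], [-58.28, 71.71], [-173.87, 95.51], [-174.79, -0.11], [-173.66, 173.66]. Speed limits (degrees/s): [136.94, 136.94, 172.46, 180, 180, 180].

INTERFACE

Orientations are given as [roll, pitch, yaw] about the fixed x, y, z axes, in that order (R = Rz(yaw) Ry(pitch) Rx(roll)).
In Python, from plant import get_obs, eyes, ctrl, spotter gives the robot as it stands.
- The arm moves only by the shell command python3 -m crank 'ROWS'. ROWS is JSON, one flat list of numbers, 7 for each row, row after row: the turn, a rotation vector about the tool's x, y, z in rad, then the shift along the tool's x, y, z in mm, then the opening, from 0 (shut) to 1 (fully open). A call has 1 to 5 rows; each row shifts and turns the commanded pose from where the row before left it, along the tool's axes as they then stand; what a row does not reach is not made up. A row lasts 1/8 s, in which the tool goes at most 62.5 mm and 10.7 degrees, less where a joint would pass 70% of its speed; a pose out of reach is approached as far as the arm can. A call is refused whole if a number of a shift passes 62.5 or a number of a turn 0.188, either way. A call with a gripper value outside its range is refused whole. The fingers move at their own pace and stop on an object; the grip force is fixed at half the most. Time passes only in rows, so rows that do not move let the fingers close. It gives the time, the measured TCP pose, the force, the opening and the grip force at its end, in the units of the state.
- get_obs(): the state, without advancing time (a new reading comes with each control period).
- eyes.snapshot(name): name is "scene" or "top"; returns the picture (384x512x3 uint8, blue, green, red); there is no depth.
- eyes.camera_model(name): a dict with "fx", "fy", "cx", "cy" (pixels), "D" ([k1, k2, p1, p2, k3] as OpenCV has them; the pictures are not rectified), "extrinsics" (4x4, takes a point from camera to world coordinates). Camera axes: x right, y down, z forward; pixel columns grow to the right and rows downward; lengths in m; the calibration is good to about 2 mm. A picture is of the moment at which its call begins. camera_model takes no time and is no camera call.
- ctrl.close_job(): hands the job in; it is judged then, once.
Trained networks look in the newest picture that a camera, given by its name, has taken for a name from the list of things; names that differ only in an ending like _2 or _b are one class to them, and where a whole thing is asked for, a point or a joint stands for the part that bears it (a point fixed in the world has none). Each returns a list of dicts, best first, with "p" (0 to 1); they miss things now and then, are a little off and sometimes report something else, mostly with a low value. They report only what shows in the picture. A call takes as long as a camera call. They do not tell look-alikes from the thing itself.
- spotter.outline_of(camera, target): "region" (384x512 bool, what is visible of it) and "rect" ([left, top, width, height] in pixels, round what is visible of it).
- spotter.place_of(camera, target): "location" ([column, row] in pixels: a listed point, or the origin of a listed thing).
The state is a dict: "clock": time; "joint_pos": joint angles; "qvel": joint speeds; "tau": joint torques, N m; "tool_pos": TCP position; "orientation": TCP orientation; "force": force on the tool from outside, world axes, zero at the start; "moment": the same for the moment, N m; "opening": finger opening in m; "gripper_force": force on a finger pad.
Only numpy, scipy, OpenCV 4.12 (cv2) and the standard library are available. Lean on these libraries where they do the work, as an engineer would, in place of code of your own. Each camera call takes 0.05 s, during which the arm holds its last target. There are 200 camera calls.

## Working session

There is one attempt and no reset: what is moved stays moved. The work goes in short steps, Python scripts to look and compute and a shell command to move; the robot and the scene stay as the last step left them, time stands still between calls to the robot, and variables do not carry over. Pictures are saved under pics/ and viewed, at most 10 in all, crops included, and the job is handed in when it is done.

```bash
mkdir -p pics; cat > h.py <<'E'
import numpy as np,cv2
from plant import get_obs,eyes,ctrl,spotter
def ray(cam,uv,z):
    m=eyes.camera_model(cam);K=np.array([[m['fx'],0,m['cx']],[0,m['fy'],m['cy']],[0,0,1.]])
    p=cv2.undistortPoints(np.array(uv,float).reshape(-1,1,2),K,np.array(m['D'],float)).reshape(-1,2)
    T=np.array(m['extrinsics']);d=np.c_[p,np.ones(len(p))]@T[:3,:3].T;o=T[:3,3]
    return o+d*((z-o[2])/d[:,2])[:,None]
def proj(cam,P):
    m=eyes.camera_model(cam);K=np.array([[m['fx'],0,m['cx']],[0,m['fy'],m['cy']],[0,0,1.]])
    T=np.linalg.inv(np.array(m['extrinsics']))
    return cv2.projectPoints(np.array(P,float).reshape(-1,1,3),cv2.Rodrigues(T[:3,:3])[0],T[:3,3],K,np.array(m['D'],float))[0].reshape(-1,2)
E
python3 - <<'E'
from h import *
np.set_printoptions(precision=3,suppress=True)
for c in('top','scene'):
    im=eyes.snapshot(c);cv2.imwrite(f'pics/{c}0.png',im)
    print(c,np.array(eyes.camera_model(c)['extrinsics'])[:3,3])
    for n in('tray','back_lip','pack','left_pack','right_pack','jar','brush'):
        for r in spotter.place_of(c,n)[:4]:
            print(n,round(r['p'],2),np.round(r['location']),ray(c,[r['location']],0.003)[0])
print(get_obs())
E
```

```text
top [ 0.126 -0.016  1.712]
tray 0.82 [254. 176.] [ 0.543 -0.036  0.003]
back_lip 0.77 [243. 131.] [0.744 0.004 0.003]
left_pack 0.79 [211. 150.] [0.665 0.139 0.003]
left_pack 0.7 [114. 228.] [0.349 0.537 0.003]
right_pack 0.96 [388. 165.] [ 0.571 -0.595  0.003]
right_pack 0.78 [280. 137.] [ 0.711 -0.153  0.003]
right_pack 0.57 [320. 245.] [ 0.249 -0.288  0.003]
jar 0.63 [348. 150.] [ 0.639 -0.432  0.003]
brush 0.6 [157. 180.] [0.544 0.367 0.003]
scene [1.448 0.116 0.804]
tray 0.81 [246. 207.] [ 0.56  -0.022  0.003]
back_lip 0.68 [246. 249.] [0.738 0.003 0.003]
pack 0.56 [254. 196.] [ 0.502 -0.004  0.003]
left_pack 0.82 [437. 236.] [0.621 0.554 0.003]
left_pack 0.81 [300. 240.] [0.682 0.15  0.003]
left_pack 0.63 [417. 182.] [0.36  0.548 0.003]
right_pack 0.84 [199. 236.] [ 0.703 -0.142  0.003]
right_pack 0.76 [195. 150.] [ 0.26  -0.263  0.003]
right_pack 0.68 [ 77. 192.] [ 0.555 -0.603  0.003]
jar 0.96 [116. 210.] [ 0.626 -0.432  0.003]
jar 0.58 [242. 248.] [ 0.735 -0.01   0.003]
brush 0.86 [368. 217.] [0.562 0.359 0.003]
{'clock': 0.8, 'joint_pos': array([-56.086,  20.543,   0.683,   0.   , -70.136, -16.506]), 'qvel': array([-0.064,  0.038,  0.046,  0.088,  0.085, -0.014]), 'tau': array([  0.002, -58.228,  29.329,   7.002,   0.013,  -0.   ]), 'tool_pos': array([ 0.202, -0.644,  0.227]), 'orientation': array([-179.996,    0.001, -162.592]), 'force': array([-0.705,  0.436,  0.237]), 'moment': array([-0.061,  0.01 , -0.018]), 'gripper_force': 0.0, 'opening': 0.08760455153450494}
```

View pics/top0.png

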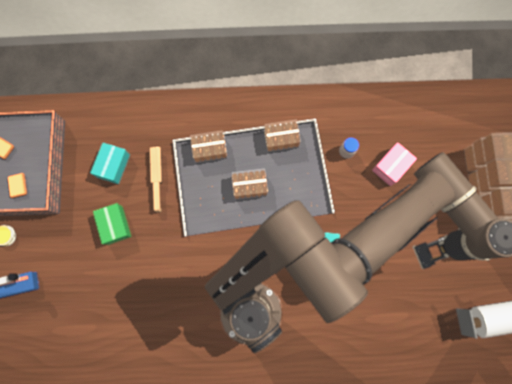

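View pics/scene0.png

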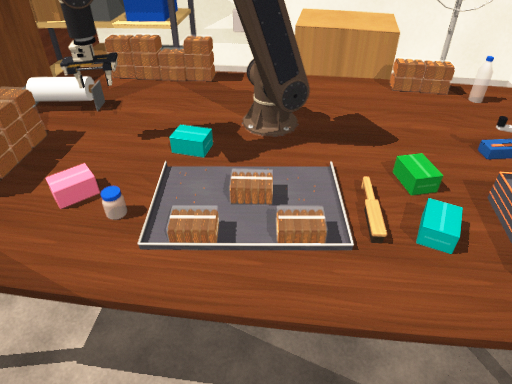

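The pictures show the tray with the stray pack at top (250,184), row packs at (209,147) and (282,136), the jar to the right and the brush to the left. Next I'll fit box models to the outlines in both views.

```bash
cat >> h.py <<'E'
from scipy.optimize import minimize
def box(x,y,a,dx,dy,z0,z1):
    c,s=np.cos(a),np.sin(a)
    return np.array([[x+c*u-s*v,y+s*u+c*v,z] for u in(-dx/2,dx/2) for v in(-dy/2,dy/2) for z in(z0,z1)])
def hullmask(cam,P,S=4):
    m=np.zeros((384*S,512*S),np.uint8)
    h=cv2.convexHull(((proj(cam,P)+.5)*S-.5).astype(np.float32))
    cv2.fillConvexPoly(m,np.round(h*16).astype(np.int32),1,shift=4)
    return cv2.resize(m.astype(np.float32),(512,384),interpolation=cv2.INTER_AREA)
def fit(masks,x0,dims):
    def cost(q):
        t=0
        for c,M in masks.items():
            h=hullmask(c,box(q[0]/1000,q[1]/1000,q[2]/100,*dims));t+=np.abs(h-M).sum()/M.sum()
        return t
    s0=np.array([x0[0]*1000,x0[1]*1000,x0[2]*100]);best=None
    for d in(-15,0,15):
        st=s0+[0,0,d];r=minimize(cost,st,method='Nelder-Mead',options=dict(initial_simplex=np.vstack([st,st+np.diag([12,12,12])]),xatol=.1,fatol=1e-4))
        if best is None or r.fun<best.fun:best=r
    q=best.x;return np.array([q[0]/1000,q[1]/1000,q[2]/100]),best.fun
def getmask(cam,name,x,y,z=.04,tol=25):
    uv=proj(cam,[[x,y,z]])[0];b=None
    for r in spotter.outline_of(cam,name):
        l,t,w,h=r['rect'];d=np.hypot(l+w/2-uv[0],t+h/2-uv[1])
        if d<tol and (b is None or d<b[0]):b=(d,r['region'].astype(np.float32))
    return None if b is None else b[1]
def locate(name,x0,dims,cams=('top','scene'),tol=25,verbose=True):
    ms={}
    for c in cams:
        m=getmask(c,name,x0[0],x0[1],tol=tol)
        if m is not None:ms[c]=m
    out={}
    if len(ms)>1:out['both']=fit(ms,x0,dims)
    for c in ms:out[c]=fit({c:ms[c]},x0,dims)
    if verbose:
        for k,v in out.items():print(name,k,np.round(v[0],4),round(v[1],3))
    return out
PD=(.1,.135,.003,.075)
E
python3 - <<'E'
from h import *
for c in('top','scene'):eyes.snapshot(c)
locate('tray',(.55,-.02,.1),(.4,.6,0,.024),tol=40)
locate('left_pack',(.68,.14,.1),PD)
locate('right_pack',(.71,-.15,.1),PD)
locate('pack',(.505,-.005,0.),PD)
for c in('top','scene'):
  for n,x in(('jar',(.626,-.432)),('brush',(.56,.36))):
    m=getmask(c,n,*x,tol=40)
    if m is not None:
      p=np.argwhere(m>0)[:,::-1];w=ray(c,p,.03);print(c,n,w.min(0)[:2],w.max(0)[:2])
E
```

```text
tray both [ 0.5412 -0.0252  0.1193] 0.94
tray top [ 0.5431 -0.025   0.1203] 0.313
tray scene [ 0.5396 -0.0253  0.1238] 0.62
left_pack both [0.6653 0.1483 0.1015] 0.27
left_pack top [0.6662 0.1461 0.1535] 0.094
left_pack scene [0.6473 0.1481 0.1056] 0.144
right_pack both [ 0.7024 -0.1546  0.118 ] 0.214
right_pack top [ 0.7028 -0.1556  0.1167] 0.053
right_pack scene [ 0.6908 -0.1565  0.0982] 0.143
pack both [ 0.5053 -0.013   0.0859] 0.115
pack top [ 0.5052 -0.0139  0.0675] 0.047
pack scene [ 0.5015 -0.0123  0.0777] 0.059
top jar [ 0.6027579  -0.47119514] [ 0.68508202 -0.39279253]
top brush [0.40477783 0.33932391] [0.67768384 0.38996046]
scene jar [ 0.54243117 -0.5018013 ] [ 0.69439633 -0.37673616]
scene brush [0.39734318 0.34236685] [0.69044224 0.395027  ]
```

```bash
python3 -m crank '[0,0,0.183,0,0,0,1, 0,0,0,-26,53,0,1, 0,0,0,-27,54,0,1, 0,0,0,-27,54,0,1, 0,0,0,-27,54,0,1]'; python3 -m crank '[0,0,0,-27,54,0,1, 0,0,0,-27,54,0,1, 0,0,0,-27,54,0,1, 0,0,0,-27,54,0,1, 0,0,0,0,0,0,1]'
```

```text
clock: 2.12
tool_pos: [0.2826, -0.4162, 0.2267]
orientation: [-180.0, 0.0, -173.1]
force: [1.5, 0.7, -0.0]
opening: 0.0876
gripper_force: 0.0
clock: 2.75
tool_pos: [0.3649, -0.1869, 0.2272]
orientation: [-180.0, 0.1, -172.7]
force: [0.1, 0.4, -0.2]
opening: 0.0874
gripper_force: 0.0
```

```bash
python3 -m crank '[0,0,0,-26,52,0,1, 0,0,0,-26,52,0,1, 0,0,0,-26,51,0,1, 0,0,0,0,0,40,1, 0,0,0,0,0,0,1]'
python3 - <<'E'
from h import *
for c in('top','scene'):cv2.imwrite(f'pics/{c}1.png',cv2.resize(eyes.snapshot(c)[100:260,130:380],None,fx=3,fy=3))
locate('pack',(.505,-.012,0.08),PD)
print(get_obs()['tool_pos'],get_obs()['orientation'])
E
```

```text
clock: 3.38
tool_pos: [0.4203, -0.0277, 0.1846]
orientation: [-179.9, -0.3, -173.1]
force: [-0.2, 0.1, 0.3]
opening: 0.0878
gripper_force: 0.0
pack scene [ 0.5016 -0.0131  0.0988] 0.043
[ 0.42284975 -0.02778579  0.1879577 ] [ 1.79999631e+02  1.06161512e-01 -1.73157209e+02]
```

View pics/scene1.png

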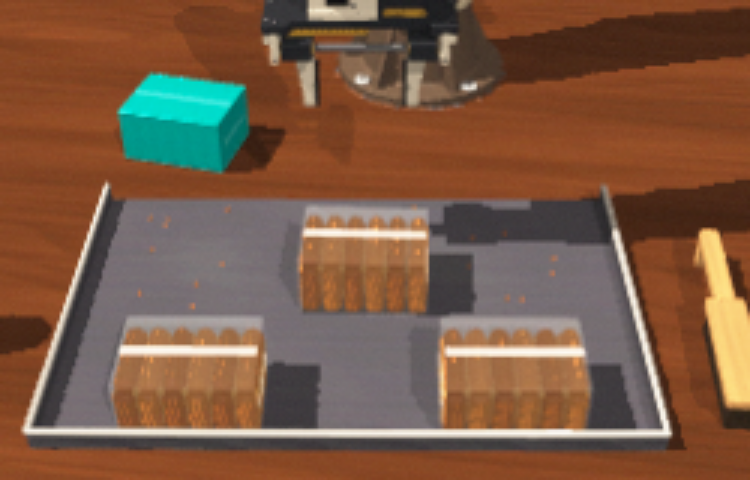

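View pics/top1.png

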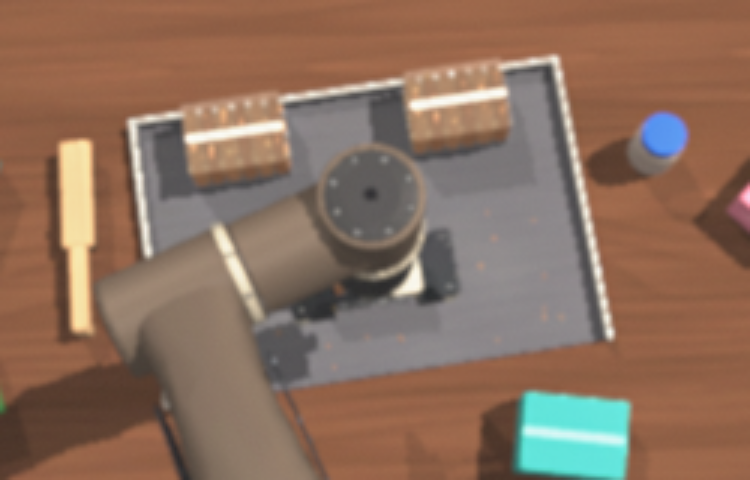

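```bash
python3 -m crank '[0,0,0,0,4,50,1, 0,0,0,0,0,50,1, 0,0,0,0,0,40,1, 0,0,0,0,0,20,1, 0,0,0,0,0,0,1]'; python3 -m crank '[0,0,0,-6,0,0,1, 0,0,0,-4,0,0,1, 0,0,0,-3,0,0,1, 0,0,0,-2,0,0,1, 0,0,0,0,0,0,1]'
```

```text
clock: 4.2
tool_pos: [0.4215, -0.0238, 0.0263]
orientation: [-180.0, -0.1, -173.1]
force: [-0.2, -0.5, 0.6]
opening: 0.088
gripper_force: 0.0
clock: 4.82
tool_pos: [0.4367, -0.0212, 0.0267]
orientation: [180.0, 0.0, -173.1]
force: [0.1, -0.2, -0.7]
opening: 0.0872
gripper_force: 0.0
```

```bash
python3 -m crank '[0,0,0,-2,0,0,1, 0,0,0,-2,0,0,1, 0,0,0,-2,0,0,1, 0,0,0,-2,0,0,1, 0,0,0,-2,0,0,1]';python3 -m crank '[0,0,0,-2,0,0,1, 0,0,0,-2,0,0,1, 0,0,0,-2,0,0,1, 0,0,0,-2,0,0,1, 0,0,0,-2,0,0,1]'; python3 -m crank '[0,0,0,-2,0,0,1, 0,0,0,-2,0,0,1, 0,0,0,-2,0,0,1, 0,0,0,-2,0,0,1, 0,0,0,-2,0,0,1]'
python3 - <<'E'
from h import *
for c in('scene',):eyes.snapshot(c)
locate('pack',(.51,-.012,0.1),PD)
E
```

```text
clock: 5.45
tool_pos: [0.4465, -0.0201, 0.0265]
orientation: [180.0, -0.0, -173.1]
force: [-2.5, 0.4, 1.2]
opening: 0.0879
gripper_force: 1.3
clock: 6.08
tool_pos: [0.4566, -0.0188, 0.0265]
orientation: [180.0, 0.0, -173.1]
force: [-0.9, 0.1, -0.7]
opening: 0.0877
gripper_force: 0.7
clock: 6.7
tool_pos: [0.4665, -0.0176, 0.0266]
orientation: [180.0, 0.0, -173.1]
force: [-1.7, 0.4, -0.8]
opening: 0.0875
gripper_force: 0.7
pack scene [ 0.5262 -0.0088  0.1226] 0.06
```

```bash
for i in 1 ; do python3 -m crank '[0,0,0,-4,-0.6,0,1, 0,0,0,-4,-0.6,0,1, 0,0,0,-4,-0.6,0,1, 0,0,0,-4,-0.6,0,1, 0,0,0,-4,-0.6,0,1]';python3 -m crank '[0,0,0,-4,-0.6,0,1, 0,0,0,-4,-0.6,0,1, 0,0,0,-4,-0.6,0,1, 0,0,0,-4,-0.6,0,1, 0,0,0,-4,-0.6,0,1]';python3 -m crank '[0,0,0,-4,-0.6,0,1, 0,0,0,-4,-0.6,0,1, 0,0,0,-4,-0.6,0,1, 0,0,0,-4,-0.6,0,1, 0,0,0,-4,-0.6,0,1]'; done
python3 - <<'E'
from h import *
for c in('top','scene',):cv2.imwrite(f'pics/{c}2.png',cv2.resize(eyes.snapshot(c)[100:260,130:380],None,fx=3,fy=3))
locate('pack',(.583,-.012,0.12),PD)
locate('left_pack',(.67,.148,0.12),PD)
locate('right_pack',(.705,-.155,0.12),PD)
E
```

```text
clock: 7.48
tool_pos: [0.4867, -0.0183, 0.0265]
orientation: [-180.0, -0.0, -173.1]
force: [-3.9, 1.1, 0.4]
opening: 0.0875
gripper_force: 1.4
clock: 8.1
tool_pos: [0.5069, -0.0188, 0.0266]
orientation: [-180.0, -0.0, -173.1]
force: [-2.8, 0.4, 1.9]
opening: 0.0877
gripper_force: 1.5
clock: 8.72
tool_pos: [0.5273, -0.0194, 0.0266]
orientation: [180.0, 0.0, -173.1]
force: [-2.5, 0.5, 0.9]
opening: 0.0874
gripper_force: 1.2
pack scene [ 0.589  -0.0093  0.1181] 0.059
left_pack both [0.6667 0.1474 0.0782] 0.845
left_pack top [0.6767 0.148  0.1043] 0.606
left_pack scene [0.6444 0.1479 0.0603] 0.187
right_pack both [ 0.7032 -0.155   0.1236] 0.217
right_pack top [ 0.7039 -0.1557  0.1166] 0.045
right_pack scene [ 0.6878 -0.1569  0.1231] 0.149
```

View pics/scene2.png

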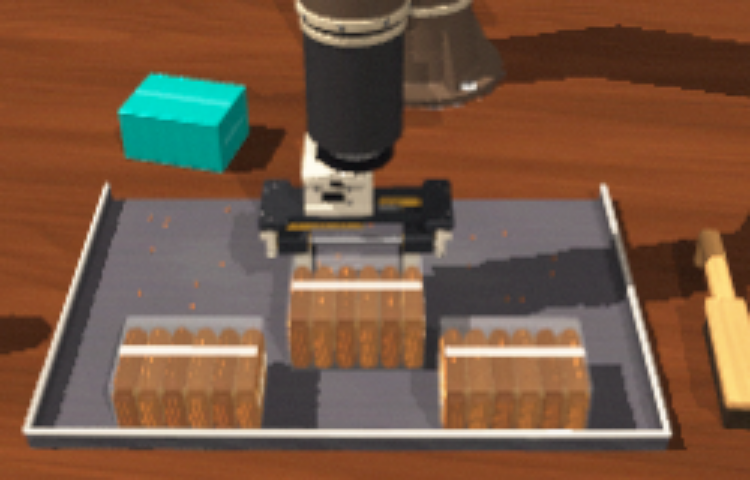

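```bash
python3 -m crank '[0,0,0,-4,-0.5,0,1, 0,0,0,-4,-0.5,0,1, 0,0,0,-4,-0.5,0,1, 0,0,0,-4,-0.5,0,1, 0,0,0,-4,-0.5,0,1]';python3 -m crank '[0,0,0,-4,-0.5,0,1, 0,0,0,-4,-0.5,0,1, 0,0,0,-4,-0.5,0,1, 0,0,0,-4,-0.5,0,1, 0,0,0,-4,-0.5,0,1]'
python3 - <<'E'
from h import *
for c in('top','scene',):cv2.imwrite(f'pics/{c}3.png',cv2.resize(eyes.snapshot(c)[100:260,130:380],None,fx=3,fy=3))
locate('pack',(.629,-.01,0.12),PD)
E
```

```text
clock: 9.75
tool_pos: [0.5474, -0.0195, 0.0265]
orientation: [-180.0, -0.0, -173.1]
force: [-4.8, -0.0, 2.8]
opening: 0.0879
gripper_force: 2.0
clock: 10.38
tool_pos: [0.5677, -0.0194, 0.0265]
orientation: [180.0, 0.0, -173.1]
force: [-2.3, 0.1, 1.3]
opening: 0.0875
gripper_force: 1.2
pack scene [ 0.6272 -0.0099  0.1232] 0.068
```

View pics/scene3.png

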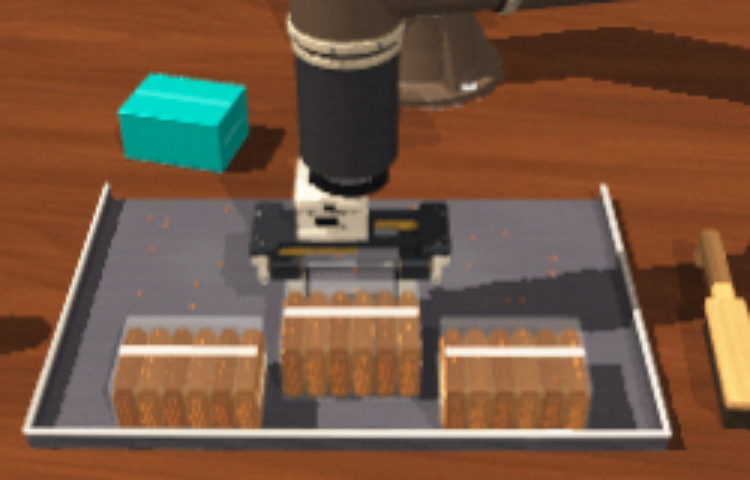

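```bash
python3 -m crank '[0,0,0,-4,0,0,1, 0,0,0,-4,0,0,1, 0,0,0,-4,0,0,1, 0,0,0,-4,0,0,1, 0,0,0,-4,0,0,1]';python3 -m crank '[0,0,0,-4,0,0,1, 0,0,0,-4,0,0,1, 0,0,0,-4,0,0,1, 0,0,0,-4,0,0,1, 0,0,0,-4,0,0,1]';python3 -m crank '[0,0,0,-4,0,0,1, 0,0,0,-3,0,0,1, 0,0,0,-2,0,0,1, 0,0,0,-1,0,0,1, 0,0,0,-1,0,0,1]'
python3 - <<'E'
from h import *
eyes.snapshot('scene')
locate('pack',(.676,-.005,0.12),PD)
locate('left_pack',(.65,.148,0.12),PD)
E
```

```text
clock: 11.2
tool_pos: [0.5872, -0.0172, 0.0266]
orientation: [-180.0, -0.0, -173.1]
force: [-6.2, -1.5, 4.5]
opening: 0.0879
gripper_force: 2.6
clock: 11.82
tool_pos: [0.6071, -0.0147, 0.0266]
orientation: [-180.0, -0.0, -173.1]
force: [-5.0, -1.0, 3.9]
opening: 0.0877
gripper_force: 2.6
clock: 12.45
tool_pos: [0.6179, -0.0133, 0.0266]
orientation: [-180.0, -0.0, -173.1]
force: [-4.5, -0.5, 3.8]
opening: 0.0878
gripper_force: 2.3
pack scene [ 0.6627 -0.0061  0.1219] 0.129
left_pack both [0.667  0.1494 0.1214] 4.8
left_pack top [0.6862 0.147  0.3488] 4.553
left_pack scene [0.6461 0.1481 0.1182] 0.148
```

```bash
python3 -m crank '[0,0,0,-1,0,0,1, 0,0,0,-1,0,0,1, 0,0,0,-1,0,0,1, 0,0,0,-1,0,0,1, 0,0,0,-1,0,0,1]';python3 -m crank '[0,0,0,-1,0,0,1]';python3 -m crank '[0,0,0,-1,0,0,1]'
```

```text
clock: 13.32
tool_pos: [0.623, -0.0127, 0.0265]
orientation: [180.0, 0.0, -173.1]
force: [-3.2, -0.2, 3.1]
opening: 0.0877
gripper_force: 1.9
clock: 13.45
tool_pos: [0.624, -0.0126, 0.0265]
orientation: [180.0, -0.0, -173.1]
force: [-3.7, -0.5, 2.9]
opening: 0.0875
gripper_force: 1.9
clock: 13.58
tool_pos: [0.6244, -0.0126, 0.0265]
orientation: [180.0, -0.1, -173.1]
force: [-8.3, 1.0, 6.2]
opening: 0.0882
gripper_force: 3.9
```

```bash
python3 -m crank '[0,0,0,-0.5,0,0,1]';python3 -m crank '[0,0,0,-0.3,0,0,1]';python3 -m crank '[0,0,0,0,0,0,1]'
python3 - <<'E'
from h import *
im=eyes.snapshot('scene')
cv2.imwrite('pics/s5.png',cv2.resize(im[160:260,130:360],None,fx=3.4,fy=3.4))
E
```

```text
clock: 13.7
tool_pos: [0.6244, -0.0125, 0.0265]
orientation: [180.0, -0.1, -173.1]
force: [-8.0, 0.6, 7.1]
opening: 0.0876
gripper_force: 4.3
clock: 13.82
tool_pos: [0.6244, -0.0126, 0.0265]
orientation: [-180.0, -0.1, -173.1]
force: [-9.3, 0.3, 7.7]
opening: 0.0877
gripper_force: 4.6
clock: 13.95
tool_pos: [0.6244, -0.0125, 0.0265]
orientation: [180.0, -0.1, -173.1]
force: [-9.4, 0.6, 6.9]
opening: 0.088
gripper_force: 4.2
```

View pics/s5.png

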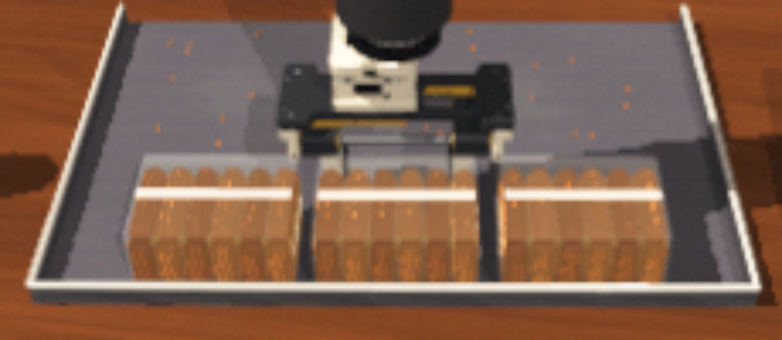

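The pack is aligned with the row: its stripe is at row 195, against 192 and 194 for its neighbours. It is stopped on the lip at about 9 N, with gaps on both sides. Backing off now.

```bash
python3 -m crank '[0,0,0,3,0,0,1, 0,0,0,10,0,0,1, 0,0,0,25,0,0,1, 0,0,0,40,0,0,1, 0,0,0,40,0,0,1]'; python3 -m crank '[0,0,0,20,0,-30,1, 0,0,0,0,0,-50,1, 0,0,0,0,0,-50,1, 0,0,0,0,0,-30,1, 0,0,0,0,0,0,1]'
python3 - <<'E'
from h import *
for c in('top','scene'):im=eyes.snapshot(c);cv2.imwrite(f'pics/{c}6.png',cv2.resize(im[100:260,130:380],None,fx=3,fy=3))
locate('pack',(.684,-.003,0.12),PD)
locate('left_pack',(.667,.148,0.12),PD)
locate('right_pack',(.705,-.155,0.12),PD)
E
```

```text
clock: 14.62
tool_pos: [0.5075, -0.0267, 0.0265]
orientation: [180.0, 0.1, -173.1]
force: [-0.6, 0.7, 0.2]
opening: 0.0877
gripper_force: 0.0
clock: 15.25
tool_pos: [0.4902, -0.0286, 0.1894]
orientation: [179.9, 0.4, -173.1]
force: [-0.1, -0.3, -0.9]
opening: 0.0877
gripper_force: 0.0
pack scene [ 0.6648 -0.0057  0.1213] 0.146
left_pack both [0.6671 0.148  0.119 ] 1.27
left_pack top [0.6883 0.1486 0.1425] 1.045
left_pack scene [0.6445 0.1479 0.1087] 0.15
right_pack both [ 0.7032 -0.1553  0.1233] 0.405
right_pack top [ 0.7039 -0.1573  0.1075] 0.185
right_pack scene [ 0.6868 -0.1575  0.1228] 0.188
```

View pics/scene6.png

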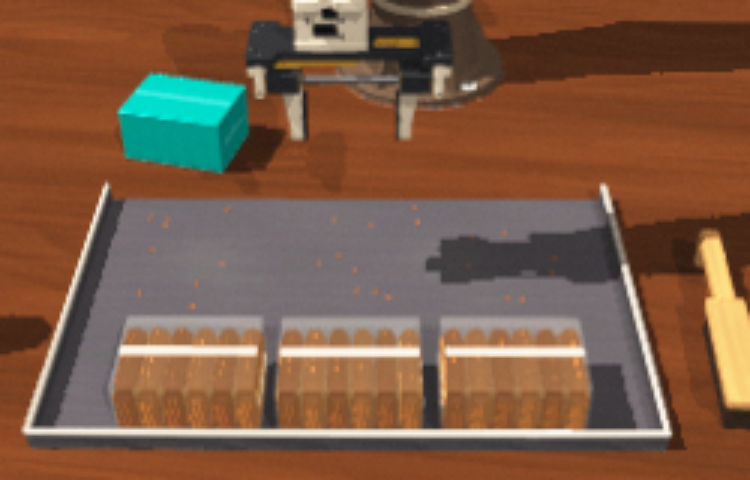

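View pics/top6.png

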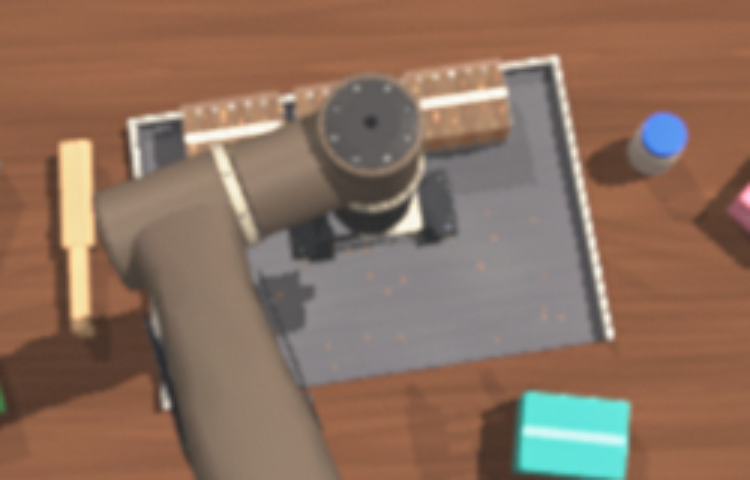

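The scene picture shows the pack square and in line with both neighbours: stripes at rows 350–353, gaps at columns 265–278 and 423–440. The row packs, jar and brush look unmoved, and the hand is clear.

```bash
python3 -c "
from plant import ctrl;print(ctrl.close_job())"
```

```text
the job is handed in; nothing more can be done
None
```

The stray pack is in the gap against the back lip, in line with the row packs as far as the camera shows; the hand is drawn clear and the job handed in at about 15 s, with a peak measured push of roughly 12 N, but no verdict came back.

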